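# Set the signal generator's level lever by three clicks

### The job

The next amplifier kit is about to be tested, so set the output level on the signal generator by feel: with the fingertips, push its level lever (the one with the wide bar cap, at the left of the panel) all the way home to its end stop on the robot's side, then push it away three clicks from home and leave it resting in the third notch, without ever running past that notch. Only push the lever, one side of the cap at a time: do not pinch it, and leave the ball-topped fader and everything lying on the bench and on the panel where they are.

Things in the scene. Friction and masses are not known exactly. Their poses are not given: they have to be found in the camera images.
- generator: signal generator: low grey case fixed to the table, 200 deep (x) x 300 wide (y) x 70 mm high, flat level panel on top (z = 70 mm). Origin under its centre; x from its front (the robot's side, with coaxial sockets) to its rear, y to its left, z up. Panel: level lever at y = +90 mm, fine fader at y = +5 mm, dial, keys and display from y = -55 mm on, at most 20 mm high. Place and yaw vary
- level_cap (a point): centre of the level lever's cap, 26.5 mm above the panel. 4 mm steel stem in a slot along the generator's x, black bar cap 16 mm thick along the slot, 34 mm wide across it, from 19 to 37.5 mm above the panel. Printed marks by the slot, 12 mm apart, one per notch. The panel is bare for 50 mm to either side of the slot and to 55 mm before and behind its middle
- level (a joint): level lever's distance from its home notch (m), growing along the generator's +x, away from the robot. 0 = home, at the slot's end on the robot's side (stop at -0.001; other stop at 0.073). Notches at 0, 0.012, 0.024, 0.036, 0.048, 0.060, 0.072. Home is not counted: the third click is 0.036. It starts in or near the first or second notch and stays in its notch when left alone
- cap_near (a point): middle of the level cap's flat face on the robot's side, 34 x 15 mm, 8 mm before the stem's axis, 26.5 mm above the panel. It is pushed to send the lever away. Leaving a notch takes about 4 N, falling to nothing at the crest 6 mm on; just past it the lever jumps ahead into the next notch, and the push force stays zero till the finger catches up (short of the crest the lever falls back)
- cap_far (a point): middle of the level cap's opposite face, away from the robot, 34 x 15 mm, 8 mm behind the stem's axis, 26.5 mm above the panel. It is pushed to bring the lever home, clicking through the notches in the same way; against the end stop the force rises steeply
- fine (a joint): the fine fader's position in m, 0 (robot's side) to 0.060 along the generator's +x; held by about 2 N of friction. To be left alone
- fine_ball (a point): centre of the fine fader's ball (16 mm across), 26 mm above the panel, on a thin stem 85 mm to the right of the level lever's slot
- battery: nine-volt block battery, 47 x 26 x 17 mm, lying on the far left part of the generator's panel; origin under its centre. To be left alone
- solder_reel: small solder reel, 50 mm across, 26 mm high, standing flat on the far middle part of the generator's panel; origin under its centre. To be left alone
- stripper: wire stripper with two red handles, about 170 x 80 mm, 16 mm high, lying on the table to the left of the generator; origin at its pivot, on the table. To be left alone
- tape_roll: roll of insulating tape, 66 mm across, 19 mm high, on the table to the left; origin under its centre. To be left alone
- speaker: round loudspeaker, 76 mm across, 19 mm high, on the table to the left; origin under its centre. To be left alone
- cutters: side cutters with black handles, about 115 x 55 mm, 13 mm high, on the table to the right; origin at the pivot, on the table. To be left alone
- mouse: black computer mouse, 104 x 62 mm, 36 mm high, on the table to the right; origin under its centre. To be left alone
- kit_board: half-built amplifier kit board, 80 x 60 mm, 27 mm high, on the table to the right; origin under its centre. To be left alone

How it is judged:
By the outcome, as a careful person would: the job done as asked, in the order asked, and still so for the second after the job is handed in, with the robot touching nothing.
It also fails if it takes over 58 s, if anything falls off the work surface, if the arm or the gripper's body presses on something with over 40 N, if the wrist force passes 120 N, or if a joint passes its speed limit or range.

### The arm

A 6-joint arm with a two-finger parallel gripper is mounted at the origin on the work surface. World frame = base frame: x ahead of the robot, y to its left, z up, the work surface at z = 0. Lengths are in mm, angles in rad, forces in N, time in s.
With the tool pointing down it reaches from about 400 to 925 mm from the base axis. Payload 12.5 kg.
Tool frame: the origin (TCP) lies on the mounting face of the last link; the fingertips stand 190 mm ahead of it and the grasp point (between the pads) lies 171 mm ahead of it; x points along the fingers, y is the direction in which the jaws open and shut, and the axes are right-handed (so a half turn about x gives the same grasp; the last joint's range is limited). The gripper opens to 95 mm and grips with 3 to 60 N. Pads are 20 mm wide; open, the fingers measure 119 mm over their backs; the gripper's body (75 mm by 180 mm) begins 59 mm behind the grasp point.
Start: joints at [-0.106, 0.491, 1.559, -0, 1.092, -0.106], TCP at [625, 0.023, 404.761] pointing down, gripper open.
Joint ranges: [-3.1, 3.1], [-0.84, 2.19], [0.05, 2.79], [-1.13, 4.28], [0.06, 2.93], [-2.69, 2.69]. Speed limits (rad/s): [2.22, 2.22, 2.79, 3.14, 3.14, 3.14].

### API

Orientations are given as [roll, pitch, yaw] about the fixed x, y, z axes, in that order (R = Rz(yaw) Ry(pitch) Rx(roll)).
In Python, from cell import env, eyes gives the robot as it stands. The module is installed in compiled form; this text tells all that it offers.
- The arm moves only by the tool jog_arm, never from a script. Its argument "deltas" is one flat list of numbers, 7 for each row, row after row: the shift along the tool's x, y, z in mm, then the turn, a rotation vector about the tool's x, y, z in rad, then the opening, from 0 (shut) to 1 (fully open). A call has 1 to 10 rows; each row shifts and turns the pose as measured when the row begins, along the tool's axes as they then stand; what a row does not reach is not made up. A row lasts 1/8 s, in which the tool goes at most 62.5 mm and 10.7 degrees, less where a joint would pass 70% of its speed; a pose out of reach is approached as far as the arm can. A call is refused whole if a number of a shift passes 62.5 or a number of a turn 0.188, either way. A call with a gripper value outside its range is refused whole. The fingers move at their own pace and stop on an object; the grip force is fixed at half the most. Time passes only in rows, so rows that do not move let the fingers close. It gives the time, the measured TCP pose, the force and the opening at its end, in the units of the state.
- env.state(): the state, without advancing time (a new reading comes with each control period).
- eyes.read_camera(name): name is "scene" or "side" or "wrist"; returns a dict with "image" (400x640x3 uint8, red, green, blue), "fovy" (degrees; the focal length in pixels is half the picture's height over the tangent of half this angle, whatever the lens; pixels are square), "cx", "cy" (the principal point, pixels), "world_from_camera" (4x4, takes a point from camera to world coordinates). Camera axes: x right, y up, looking along -z (the intrinsics and any distortion apply to the point x, -y, -z); pixel columns grow to the right and rows downward; lengths in mm; the calibration is good to about 2 mm. A picture is of the moment at which its call begins. There is no depth.
- env.job_done(): hands the job in, once; it reports no verdict.
The state is a dict: "t": time; "joints": joint angles; "qvel": joint speeds; "tau": joint torques, N m; "eef_pos": TCP position; "tcp_rot": TCP orientation; "ft_force": force on the tool from outside, world axes, zero at the start; "moment": the same for the moment, N m; "opening": opening from 0.0 (shut) to 1.0 (fully open).
Only numpy, scipy, OpenCV 4.12 (cv2) and the standard library are available. Lean on these libraries where they do the work, as an engineer would, in place of code of your own. Each camera call takes 0.05 s, during which the arm holds its last target.

## Working session

There is one attempt and no reset: what is moved stays moved. The work goes in short steps, Python scripts to look and compute and a tool call to move; the robot and the scene stay as the last step left them, time stands still between calls to the robot, and variables do not carry over. Pictures are saved under pics/ and viewed, and the job is handed in when it is done.

Besides the shell and the picture viewer there is one more tool, called as name(argument=value, ...), one argument or row to a line, values as JSON. jog_arm: Moves the arm, as the interface text tells. Its arguments: {"type":"object","properties":{"deltas":{"type":"array","items":{"type":"number"}}},"required":["deltas"]}

```bash
mkdir -p pics; ls; python3 - <<'E'
from cell import env, eyes
import cv2
print(env.state())
for n in ("scene","side","wrist"):
    c=eyes.read_camera(n); print(n,{k:v for k,v in c.items() if k!="image"})
    cv2.imwrite(f"pics/{n}0.png",c["image"][:,:,::-1])
E
```

```text
pics
{'t': 0.0, 'joints': array([-1.05608597e-01,  4.91575368e-01,  1.55946062e+00, -6.55109593e-06,
        1.09171515e+00, -1.05600910e-01]), 'qvel': array([-0.00107262,  0.00127082,  0.00092772, -0.00087499,  0.00059232,
        0.00146681]), 'tau': array([-9.52334158e-04, -6.12640929e+01, -2.58175153e+01,  6.92750537e-02,
        4.83079045e-02, -1.38641695e-05]), 'eef_pos': array([6.24965529e+02, 2.05260803e-02, 4.04147960e+02]), 'tcp_rot': array([-1.67138206,  1.56963783,  3.04100226]), 'ft_force': array([-0.02908563,  0.622877  , -0.51043724]), 'moment': array([ 0.04830975, -0.01776611, -0.01134177]), 'opening': 1.0002839841647204}
scene {'fovy': 46.672162173205436, 'cx': 329.23266942765673, 'cy': 197.6571094436518, 'world_from_camera': array([[-5.54586678e-01, -5.37927334e-01,  6.34876208e-01,
         1.21153071e+03],
       [ 8.32062571e-01, -3.67902191e-01,  4.15114268e-01,
         4.76734128e+02],
       [ 1.02710364e-02,  7.58473573e-01,  6.51622854e-01,
         8.21642163e+02],
       [ 0.00000000e+00,  0.00000000e+00,  0.00000000e+00,
         1.00000000e+00]])}
side
[... 191 characters left out ...]
  [-7.88481012e-02, -6.04846715e-01,  7.92428816e-01,
         1.04551209e+03],
       [ 2.17471017e-02,  7.93670838e-01,  6.07958604e-01,
         8.55706552e+02],
       [ 0.00000000e+00,  0.00000000e+00,  0.00000000e+00,
         1.00000000e+00]])}
wrist {'fovy': 66.87116110502706, 'cx': 314.29827546140854, 'cy': 205.41713167582438, 'world_from_camera': array([[ 9.99999933e-01, -3.63344588e-04,  4.56391434e-05,
         6.23873367e+02],
       [ 3.34517116e-04,  9.57069416e-01,  2.89858623e-01,
         8.34397144e+01],
       [-1.48998390e-04, -2.89858588e-01,  9.57069473e-01,
         3.82274430e+02],
       [ 0.00000000e+00,  0.00000000e+00,  0.00000000e+00,
         1.00000000e+00]])}
```

View pics/scene0.png

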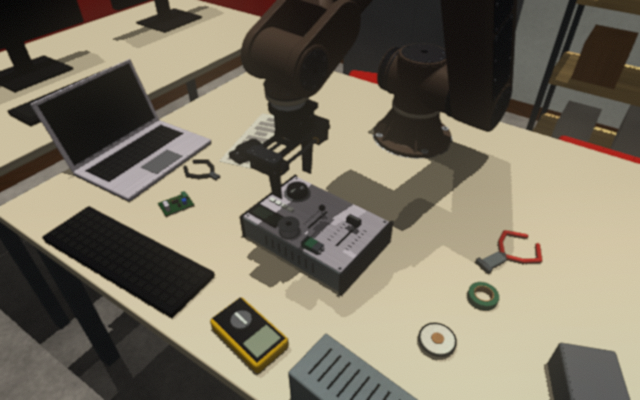

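View pics/side0.png

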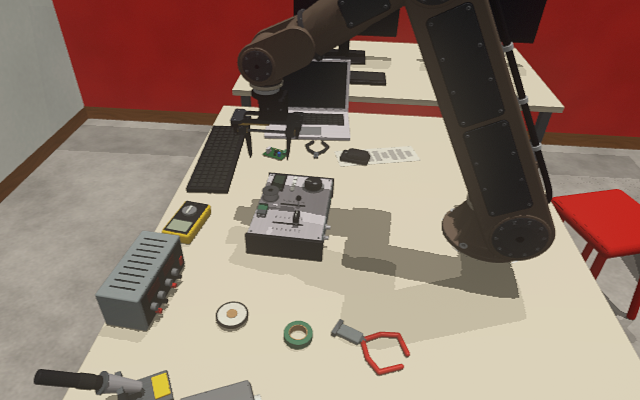

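View pics/wrist0.png

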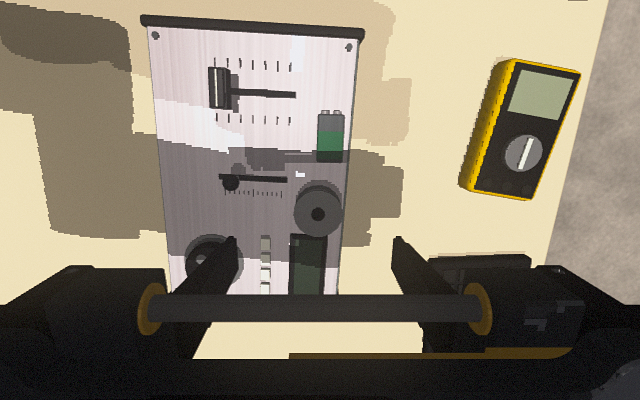

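```bash
cat > h.py <<'E'
from cell import env, eyes
import cv2, numpy as np
from scipy.spatial.transform import Rotation as Rn
def pix2w(c,u,v,z):
    f=200/np.tan(np.radians(c["fovy"]/2)); M=c["world_from_camera"]
    d=M[:3,:3]@np.array([(u-c["cx"])/f,-(v-c["cy"])/f,-1]); o=M[:3,3]
    return o+d*(z-o[2])/d[2]
def w2pix(c,p):
    f=200/np.tan(np.radians(c["fovy"]/2)); M=c["world_from_camera"]
    q=M[:3,:3].T@(np.array(p)-M[:3,3]); return np.array([c["cx"]-f*q[0]/q[2],c["cy"]+f*q[1]/q[2]])
def R(): return Rn.from_euler('xyz',env.state()["tcp_rot"]).as_matrix()
def crop(c,x0,y0,x1,y1,s,name): cv2.imwrite("pics/"+name,cv2.resize(c["image"][y0:y1,x0:x1,::-1],None,fx=s,fy=s,interpolation=cv2.INTER_CUBIC))
E
python3 - <<'E'
from h import *
print(R().round(4))
im=cv2.imread("pics/wrist0.png")
cv2.imwrite("pics/w0c.png",cv2.resize(im[5:205,135:375],None,fx=3,fy=3,interpolation=cv2.INTER_CUBIC))
im=cv2.imread("pics/side0.png")
cv2.imwrite("pics/s0c.png",cv2.resize(im[165:265,230:350],None,fx=6,fy=6,interpolation=cv2.INTER_CUBIC))
E
```

```text
[[-8.e-04  1.e+00  0.e+00]
 [ 1.e-04  0.e+00 -1.e+00]
 [-1.e+00 -8.e-04 -1.e-04]]
```

View pics/w0c.png

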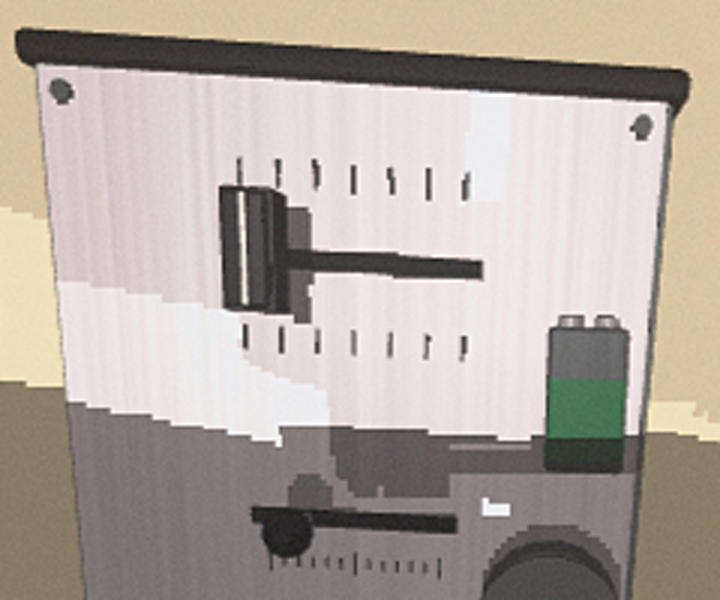

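View pics/s0c.png

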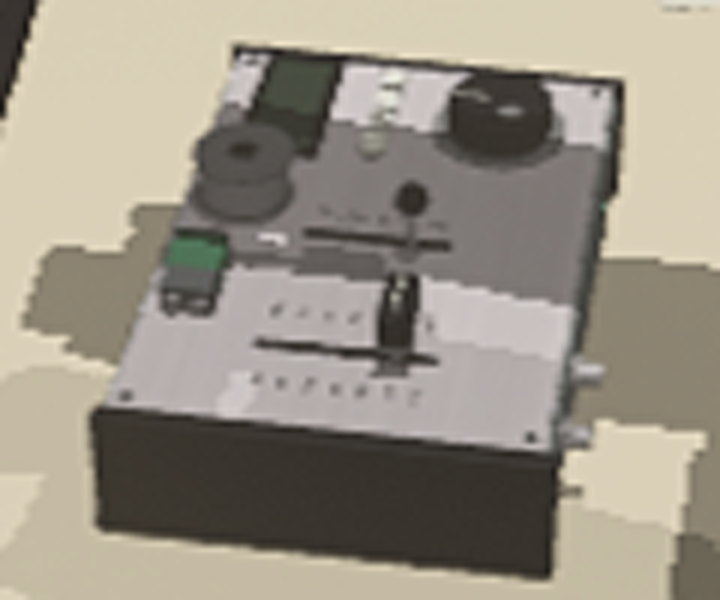

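```bash
cat > m.py <<'E'
from h import *
c=eyes.read_camera("wrist")
g=lambda x,y,z:pix2w(c,x/3+135,y/3+5,z)
A=[g(239,170,70),g(466,187,70)];B=[g(245,337,70),g(463,348,70)]
for n,x,y in (("cornerFL",37,64),("cornerRL",668,104)): print(n,g(x,y,70).round(1))
for P in(A,B): print([p.round(1) for p in P],np.linalg.norm(P[1]-P[0]),np.degrees(np.arctan2(*(P[1]-P[0])[1::-1])))
print("slot end",g(482,269,70).round(1))
print("cap top corners z107.5",[g(x,y,107.5).round(1) for x,y in((220,186),(222,306),(267,190),(270,311))])
ss=eyes.read_camera("side")
h=lambda x,y:pix2w(ss,x/6+230,y/6+165,70)
print("side corners FL RL RR FR",h(555,448),h(97,408),h(237,46),h(620,82))
E
python3 m.py
```

```text
cornerFL [471.3 159.8  70. ]
cornerRL [664.  148.9  70. ]
[array([530. , 130.3,  70. ]), array([601.2, 125.4,  70. ])] 71.33690897784744 -3.9201765052654816
[array([527.2,  79.9,  70. ]), array([599.1,  76.5,  70. ])] 71.95801648245559 -2.7675692522994435
slot end [605.8 101.1  70. ]
cap top corners z107.5 [array([535.6, 120.6, 107.5]), array([533. ,  88.9, 107.5]), array([548.6, 119.6, 107.5]), array([546.7,  87.6, 107.5])]
side corners FL RL RR FR [464.97305926 160.06069376  70.        ] [665.94141537 154.53927872  70.        ] [ 649.61286716 -136.94499541   70.        ] [ 449.2711078  -125.60947984   70.        ]
```

jog_arm(
  deltas=[0,-21,-26,0.014,0,0,0.5,0,-21,-26,0.014,0,0,0.5,0,-21,-26,0.014,0,0,0.5,0,-21,-26,0.014,0,0,0.5,0,0,0,0,0,0,0.5,0,0,0,0,0,0,0.5],
)

```text
t: 1.0
eef_pos: [541.3, 108.0, 403.9]
tcp_rot: [-1.471, 1.57, -3.1]
ft_force: [-0.4, 0.1, 0.6]
opening: 0.508
```

```bash
cat > tgt.py <<'E'
from h import *
import sys
s=env.state(); r=R(); yaw=-0.056
print("t",s["t"],"tcp",s["eef_pos"].round(2),"F",s["ft_force"].round(2),"op",round(s["opening"],3),"tip",(s["eef_pos"]+190*r[:,0]).round(1))
print("yaw of tool y",np.arctan2(r[1,1],r[0,1]).round(4))
gx=np.array([np.cos(yaw),np.sin(yaw)]);gy=np.array([-gx[1],gx[0]])
n0=np.array([528.6,105.1])
d=(s["eef_pos"]+180*r[:,0])[:2]-n0
w=np.array([d@gx,d@gy]); print("level-coord of tool centre",w.round(2)," pads near/far",(w[0]-47.5*s["opening"]).round(2),(w[0]+47.5*s["opening"]).round(2))
print("F along gx",(s["ft_force"][:2]@gx).round(2))
if len(sys.argv)>2:
  lv=float(sys.argv[1]);z=float(sys.argv[2])
  p=np.r_[n0+gx*lv,z]; t=(p-(s["eef_pos"]+190*r[:,0])); print("tool shift",(r.T@t).round(1))
E
python3 tgt.py 12 86; python3 - <<'E'
from h import *
c=eyes.read_camera("wrist"); cv2.imwrite("pics/w1.png",c["image"][:,:,::-1])
for i in range(7):
  pass
E
```

```text
t 1.0 tcp [541.3  107.99 403.87] F [-0.36  0.14  0.56] op 0.508 tip [541.1 108.  213.9]
yaw of tool y -0.0584
level-coord of tool centre [12.35  3.58]  pads near/far -11.77 36.46
F along gx -0.37
tool shift [127.9  -0.2   3.6]
```

View pics/w1.png

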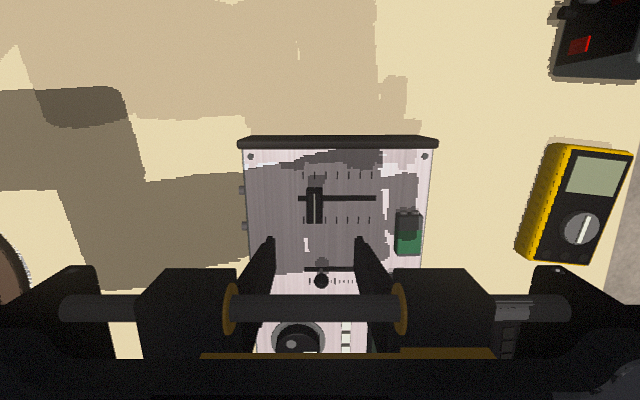

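```bash
python3 - <<'E'
from h import *
c=eyes.read_camera("wrist"); crop(c,270,150,410,250,5,"w1c.png")
E
```

```text
(no output)
```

View pics/w1c.png

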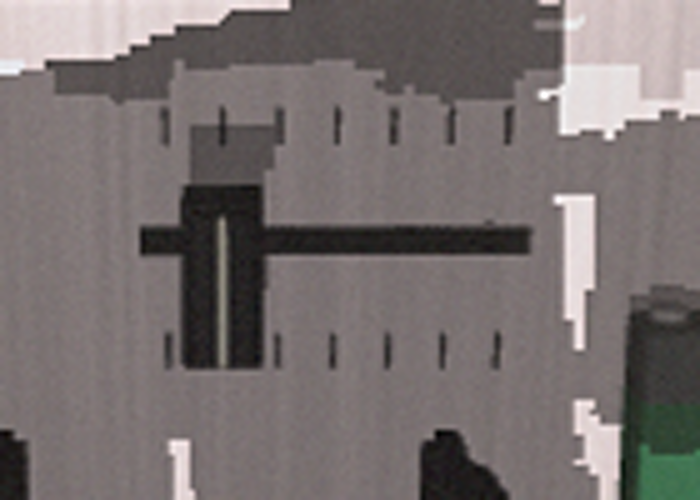

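```bash
python3 - <<'E'
from h import *
c=eyes.read_camera("wrist")
g=lambda x,y,z:pix2w(c,x/5+270,y/5+150,z)
a,b=g(165,126,70),g(509,126,70); e,f=g(169,350,70),g(497,350,70)
print(a,b,e,f,"n0",(a+e)/2,"n6",(b+f)/2, [np.arctan2(*(q-p)[1::-1]) for p,q in((a,b),(e,f))])
print("slot ends",g(140,241,70),g(530,241,70))
print("cap line",g(222,217,107.5),g(222,366,107.5), "top corners",g(263,187,107.5),g(183,187,107.5),g(263,367,107.5))
E
```

```text
[529.68008666 130.24328232  70.        ] [601.37392498 126.01854952  70.        ] [527.0949169   80.71763898  70.        ] [598.56296043  76.51101071  70.        ] n0 [528.38750178 105.48046065  70.        ] n6 [599.96844271 101.26478012  70.        ] [np.float64(-0.05885935275851469), np.float64(-0.05879243551690447)]
slot ends [522.61391899 105.70729301  70.        ] [605.7513616  100.81102219  70.        ]
cap line [540.98438582 119.69996675 107.5       ] [539.24136633  90.11362563 107.5       ] top corners [548.93064218 124.99924884 107.5       ] [534.08626808 125.87372673 107.5       ] [547.11594815  89.44482462 107.5       ]
```

```bash
sed -i 's/yaw=-0.056/yaw=-0.0588/; s/528.6,105.1/528.4,105.4/' tgt.py; python3 tgt.py 12 86
```

```text
t 1.15 tcp [541.44 107.62 403.65] F [0.17 0.54 0.86] op 0.501 tip [541.2 107.6 213.7]
yaw of tool y -0.0595
level-coord of tool centre [12.63  2.97]  pads near/far -11.16 36.42
F along gx 0.14
tool shift [127.7  -0.4   3. ]
```

jog_arm(
  deltas=[20,0,1,0,0,0,0.5,20,0,1,0,0,0,0.5,20,0,1,0,0,0,0.5,20,0,0,0,0,0,0.5,10,0,0,0,0,0,0.5,0,0,0,0,0,0,0.5],
)

```text
t: 1.9
eef_pos: [543.7, 101.0, 310.9]
tcp_rot: [-0.151, 1.571, -1.786]
ft_force: [0.1, 0.3, 0.1]
opening: 0.497
```

```bash
python3 tgt.py 12 86;  python3 - <<'E'
from h import *
c=eyes.read_camera("wrist"); cv2.imwrite("pics/w2.png",c["image"][:,:,::-1])
c=eyes.read_camera("side"); crop(c,200,90,400,265,4,"s2.png")
E
```

```text
t 1.9 tcp [543.7  100.98 310.85] F [0.12 0.33 0.11] op 0.497 tip [543.7 101.  120.9]
yaw of tool y -0.0642
level-coord of tool centre [15.53 -3.54]  pads near/far -8.07 39.13
F along gx 0.1
tool shift [34.9 -3.5 -3.5]
```

View pics/w2.png

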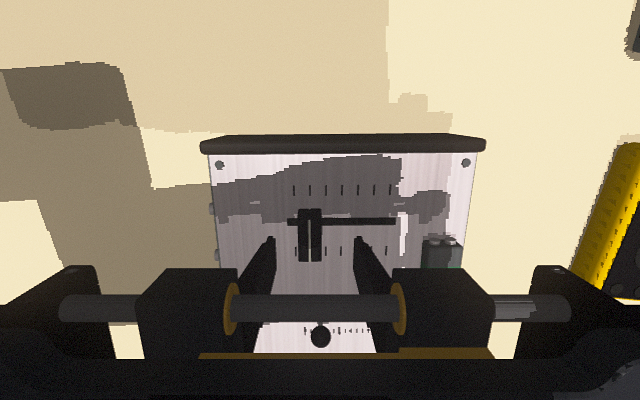

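View pics/s2.png

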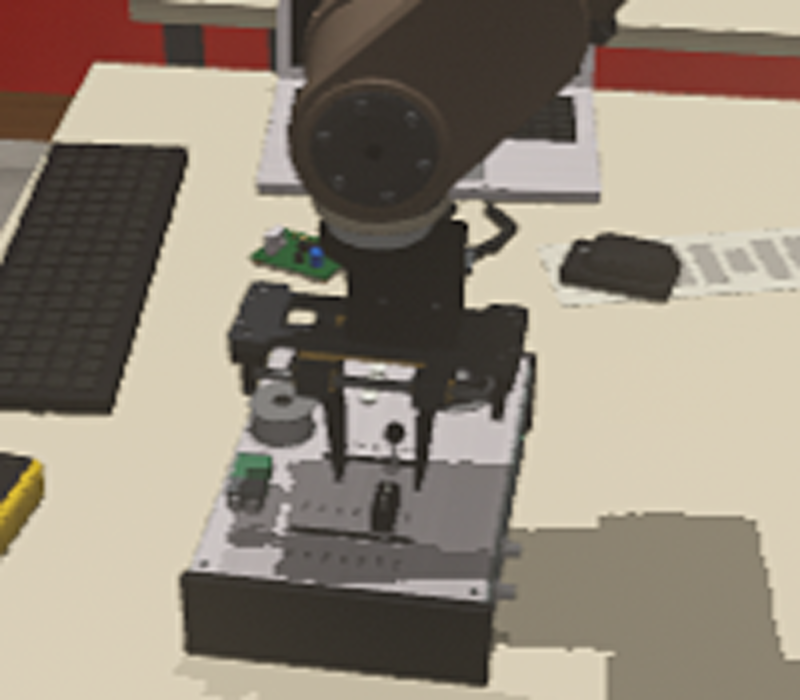

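jog_arm(
  deltas=[8,-3.5,-3.5,-0.005,0,0,0.5,0,0,0,0,0,0,0.5,10,0,0,0,0,0,0.5,0,0,0,0,0,0,0.5],
)

```text
t: 2.5
eef_pos: [540.3, 105.3, 293.8]
tcp_rot: [1.671, 1.567, 0.042]
ft_force: [0.2, 0.7, 0.6]
opening: 0.501
```

```bash
python3 tgt.py 12 86
```

```text
t 2.5 tcp [540.28 105.3  293.76] F [0.17 0.72 0.59] op 0.501 tip [541.  105.3 103.8]
yaw of tool y -0.0582
level-coord of tool centre [12.52  0.66]  pads near/far -11.28 36.31
F along gx 0.13
tool shift [17.8 -0.6  0.7]
```

jog_arm(
  deltas=[9,-0.3,0.3,0,0,-0.003,0.5,0,0,0,0,0,0,0.5,8,0,0,0,0,0,0.5,0,0,0,0,0,0,0.5,0,0,0,0,0,0,0.5],
)

```text
t: 3.12
eef_pos: [540.1, 104.9, 275.4]
tcp_rot: [2.626, 1.57, 0.997]
ft_force: [-0.4, -0.4, -0.6]
opening: 0.498
```

```bash
python3 tgt.py 12 86; python3 - <<'E'
from h import *
c=eyes.read_camera("wrist"); crop(c,150,120,490,320,2.3,"w3.png")
E
```

```text
t 3.125 tcp [540.13 104.92 275.39] F [-0.38 -0.45 -0.6 ] op 0.498 tip [540.2 105.   85.4]
yaw of tool y -0.0583
level-coord of tool centre [11.77  0.27]  pads near/far -11.87 35.41
F along gx -0.36
tool shift [-0.6  0.2  0.3]
```

View pics/w3.png

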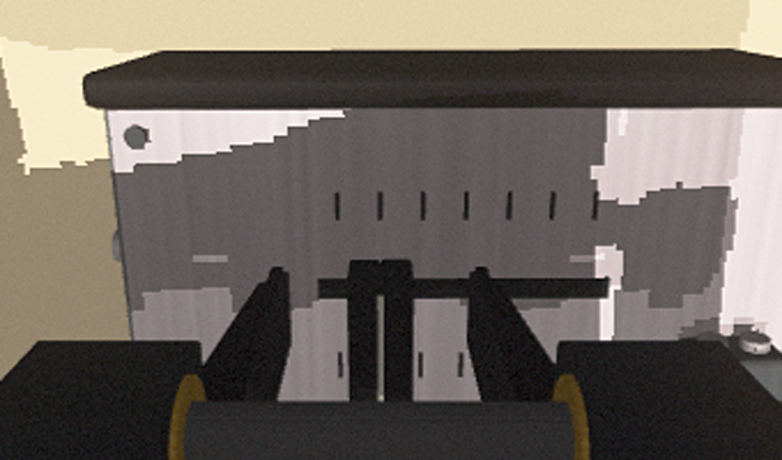

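jog_arm(
  deltas=[0,-4,0,0,0,0,0.5,0,-4,0,0,0,0,0.5,0,-3,0,0,0,0,0.5,0,0,0,0,0,0,0.5],
)

```text
t: 3.68
eef_pos: [528.1, 105.7, 275.8]
tcp_rot: [2.087, 1.57, 0.458]
ft_force: [0.3, 1.3, -0.5]
opening: 0.501
```

```bash
python3 tgt.py 12 86
```

```text
t 3.675 tcp [528.12 105.65 275.83] F [ 0.29  1.31 -0.49] op 0.501 tip [528.3 105.7  85.8]
yaw of tool y -0.0582
level-coord of tool centre [-0.16  0.31]  pads near/far -23.97 23.64
F along gx 0.21
tool shift [-0.2 12.2  0.3]
```

jog_arm(
  deltas=[0,-2,0,0,0,0,0.5,0,-2,0,0,0,0,0.5],
)

```text
t: 3.92
eef_pos: [524.2, 105.9, 275.9]
tcp_rot: [1.885, 1.569, 0.256]
ft_force: [4.3, -0.7, -2.7]
opening: 0.5
```

jog_arm(
  deltas=[0,-2,0,0,0,0,0.5,0,-1.5,0,0,0,0,0.5],
)

```text
t: 4.18
eef_pos: [521.0, 106.0, 275.9]
tcp_rot: [1.758, 1.567, 0.128]
ft_force: [2.4, 0.2, -1.5]
opening: 0.498
```

```bash
python3 tgt.py 12 86
```

```text
t 4.175 tcp [520.96 106.03 275.91] F [ 2.42  0.18 -1.48] op 0.498 tip [521.6 106.1  85.9]
yaw of tool y -0.0583
level-coord of tool centre [-6.85  0.31]  pads near/far -30.52 16.83
F along gx 2.41
tool shift [-0.  18.8  0.3]
```

jog_arm(
  deltas=[0,-1.5,0,0,0,0,0.5,0,-1.5,0,0,0,0,0.5],
)

```text
t: 4.42
eef_pos: [517.6, 106.2, 275.9]
tcp_rot: [1.797, 1.568, 0.168]
ft_force: [-0.3, 0.4, -0.4]
opening: 0.501
```

jog_arm(
  deltas=[0,-1.5,0,0,0,0,0.5,0,-1.5,0,0,0,0,0.5],
)

```text
t: 4.68
eef_pos: [514.0, 106.5, 275.8]
tcp_rot: [1.896, 1.569, 0.267]
ft_force: [-0.8, -0.6, -0.1]
opening: 0.5
```

```bash
python3 tgt.py 12 86
```

```text
t 4.675 tcp [514.01 106.45 275.83] F [-0.82 -0.63 -0.11] op 0.5 tip [514.3 106.5  85.8]
yaw of tool y -0.0583
level-coord of tool centre [-14.19   0.28]  pads near/far -37.92 9.55
F along gx -0.78
tool shift [-0.1 26.2  0.3]
```

jog_arm(
  deltas=[0,-0.8,0,0,0,0,0.5,0,-0.6,0,0,0,0,0.5],
)

```text
t: 4.92
eef_pos: [512.4, 106.5, 275.8]
tcp_rot: [1.926, 1.569, 0.297]
ft_force: [0.9, -0.1, -1.8]
opening: 0.503
```

jog_arm(
  deltas=[0,-0.8,0,0,0,0,0.5],
)

```text
t: 5.05
eef_pos: [511.9, 106.6, 275.9]
tcp_rot: [1.8, 1.568, 0.171]
ft_force: [4.0, -0.8, -3.1]
opening: 0.499
```

jog_arm(
  deltas=[0,-0.8,0,0,0,0,0.5],
)

```text
t: 5.18
eef_pos: [511.4, 106.6, 275.9]
tcp_rot: [1.756, 1.567, 0.127]
ft_force: [3.9, -1.3, -3.9]
opening: 0.502
```

```bash
python3 tgt.py 12 86
```

```text
t 5.175 tcp [511.35 106.61 275.9 ] F [ 3.89 -1.34 -3.94] op 0.502 tip [512.  106.7  85.9]
yaw of tool y -0.0583
level-coord of tool centre [-16.46   0.33]  pads near/far -40.29 7.36
F along gx 3.96
tool shift [-0.  28.4  0.3]
```

jog_arm(
  deltas=[0,-0.8,0,0,0,0,0.5],
)

```text
t: 5.3
eef_pos: [510.8, 106.6, 275.9]
tcp_rot: [1.722, 1.566, 0.093]
ft_force: [4.5, -0.4, -3.6]
opening: 0.5
```

jog_arm(
  deltas=[0,-0.8,0,0,0,0,0.5],
)

```text
t: 5.42
eef_pos: [510.5, 106.6, 276.0]
tcp_rot: [1.705, 1.564, 0.076]
ft_force: [7.0, -0.3, -6.2]
opening: 0.497
```

```bash
python3 tgt.py 12 86
```

```text
t 5.425 tcp [510.48 106.61 275.96] F [ 6.95 -0.28 -6.19] op 0.497 tip [511.7 106.7  86. ]
yaw of tool y -0.0583
level-coord of tool centre [-16.8    0.31]  pads near/far -40.41 6.82
F along gx 6.96
tool shift [ 0.1 28.7  0.3]
```

jog_arm(
  deltas=[0,-1,0,0,0,0,0.5],
)

```text
t: 5.55
eef_pos: [510.1, 106.6, 276.0]
tcp_rot: [1.694, 1.562, 0.065]
ft_force: [8.6, -0.7, -5.2]
opening: 0.502
```

jog_arm(
  deltas=[0,-1,0,0,0,0,0.5],
)

```text
t: 5.68
eef_pos: [509.7, 106.6, 276.0]
tcp_rot: [1.685, 1.56, 0.056]
ft_force: [8.2, -1.0, -5.6]
opening: 0.499
```

```bash
python3 tgt.py 12 86
```

```text
t 5.675 tcp [509.66 106.59 276.02] F [ 8.18 -1.02 -5.58] op 0.499 tip [511.7 106.7  86. ]
yaw of tool y -0.0584
level-coord of tool centre [-16.82   0.32]  pads near/far -40.55 6.9
F along gx 8.22
tool shift [ 0.3 28.7  0.3]
```

jog_arm(
  deltas=[0,4,0,0,0,0,0.5,0,7,0,0,0,0,0.5,0,7,0,0,0,0,0.5,0,4,0,0,0,0,0.5,0,0,0,0,0,0,0.5,0,0,0,0,0,0,0.5],
)

```text
t: 6.42
eef_pos: [532.4, 105.3, 276.0]
tcp_rot: [1.701, 1.563, 0.071]
ft_force: [0.6, -0.2, -0.1]
opening: 0.499
```

```bash
python3 tgt.py 15 86; python3 - <<'E'
from h import *
print(R().round(4))
c=eyes.read_camera("wrist"); crop(c,150,120,490,320,2.3,"w4.png")
E
```

```text
t 6.425 tcp [532.4  105.3  276.03] F [ 0.62 -0.24 -0.12] op 0.499 tip [533.8 105.4  86. ]
yaw of tool y -0.0585
level-coord of tool centre [5.36 0.31]  pads near/far -18.32 29.05
F along gx 0.64
tool shift [0.1 9.6 0.3]
[[ 7.600e-03  9.983e-01 -5.840e-02]
 [ 5.000e-04 -5.840e-02 -9.983e-01]
 [-1.000e+00  7.600e-03 -1.000e-03]]
```

View pics/w4.png

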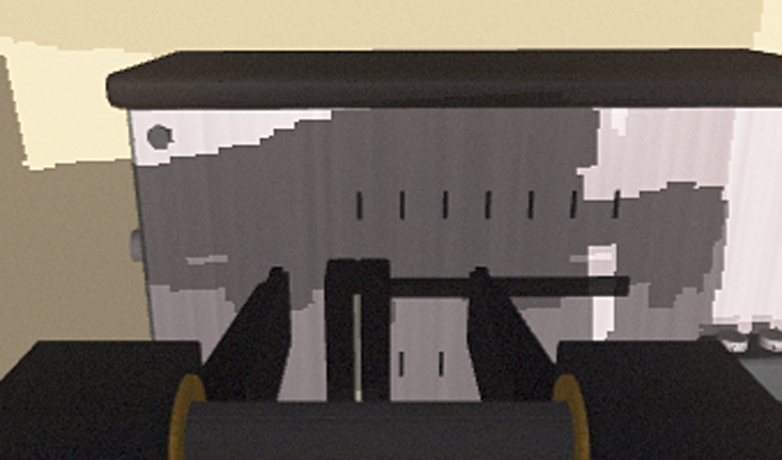

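jog_arm(
  deltas=[0,3,0,0,0,-0.0076,0.5,0,3,0,0,0,0,0.5,0,0,0,0,0,0,0.5],
)

```text
t: 6.85
eef_pos: [538.7, 104.9, 276.2]
tcp_rot: [-2.678, 1.57, 1.976]
ft_force: [-0.1, 0.1, -0.9]
opening: 0.498
```

```bash
python3 tgt.py 15 86
```

```text
t 6.85 tcp [538.71 104.94 276.16] F [-0.1   0.13 -0.92] op 0.498 tip [538.6 105.1  86.2]
yaw of tool y -0.0585
level-coord of tool centre [10.22  0.33]  pads near/far -13.42 33.87
F along gx -0.11
tool shift [0.2 4.8 0.3]
```

jog_arm(
  deltas=[0,2,0,0,0,0,0.5,0,1.5,0,0,0,0,0.5],
)

```text
t: 7.1
eef_pos: [542.3, 104.7, 276.1]
tcp_rot: [-2.554, 1.57, 2.1]
ft_force: [-0.1, 0.3, 0.2]
opening: 0.5
```

jog_arm(
  deltas=[0,1.2,0,0,0,0,0.5,0,1.2,0,0,0,0,0.5],
)

```text
t: 7.35
eef_pos: [544.8, 104.6, 276.1]
tcp_rot: [-2.334, 1.569, 2.32]
ft_force: [-2.4, 0.4, 2.0]
opening: 0.499
```

```bash
python3 tgt.py 15 86
```

```text
t 7.35 tcp [544.81 104.58 276.12] F [-2.41  0.43  1.97] op 0.499 tip [544.6 104.8  86.1]
yaw of tool y -0.0584
level-coord of tool centre [16.24  0.33]  pads near/far -7.46 39.95
F along gx -2.43
tool shift [ 0.1 -1.2  0.3]
```

jog_arm(
  deltas=[0,1.2,0,0,0,0,0.5,0,1.2,0,0,0,0,0.5],
)

```text
t: 7.6
eef_pos: [546.7, 104.5, 276.1]
tcp_rot: [-1.779, 1.567, 2.875]
ft_force: [-3.5, 0.5, 3.1]
opening: 0.502
```

jog_arm(
  deltas=[0,1.2,0,0,0,0,0.5,0,1.2,0,0,0,0,0.5],
)

```text
t: 7.85
eef_pos: [549.1, 104.4, 276.1]
tcp_rot: [-1.762, 1.567, 2.892]
ft_force: [-2.5, 0.9, 1.4]
opening: 0.498
```

```bash
python3 tgt.py 15 86
```

```text
t 7.85 tcp [549.14 104.41 276.06] F [-2.55  0.89  1.36] op 0.498 tip [548.4 104.6  86.1]
yaw of tool y -0.0582
level-coord of tool centre [20.08  0.36]  pads near/far -3.56 43.71
F along gx -2.59
tool shift [ 0.1 -5.   0.4]
```

jog_arm(
  deltas=[0,1.2,0,0,0,0,0.5],
)

```text
t: 7.98
eef_pos: [550.6, 104.3, 276.1]
tcp_rot: [-1.828, 1.568, 2.826]
ft_force: [-0.7, -0.2, -0.0]
opening: 0.5
```

jog_arm(
  deltas=[0,1.2,0,0,0,0,0.5],
)

```text
t: 8.1
eef_pos: [552.2, 104.2, 276.1]
tcp_rot: [-1.977, 1.569, 2.677]
ft_force: [0.8, -1.0, -0.6]
opening: 0.502
```

```bash
python3 tgt.py 15 86
```

```text
t 8.1 tcp [552.18 104.18 276.1 ] F [ 0.8  -1.01 -0.62] op 0.502 tip [551.8 104.4  86.1]
yaw of tool y -0.0583
level-coord of tool centre [23.45  0.34]  pads near/far -0.41 47.31
F along gx 0.86
tool shift [ 0.1 -8.4  0.3]
```

jog_arm(
  deltas=[0,1.5,0,0,0,0,0.5,0,1.5,0,0,0,0,0.5],
)

```text
t: 8.35
eef_pos: [555.7, 103.9, 276.1]
tcp_rot: [-2.366, 1.569, 2.288]
ft_force: [1.2, 0.2, -0.1]
opening: 0.496
```

jog_arm(
  deltas=[0,1.2,0,0,0,0,0.5,0,1.2,0,0,0,0,0.5],
)

```text
t: 8.6
eef_pos: [557.8, 103.8, 276.0]
tcp_rot: [-1.853, 1.568, 2.801]
ft_force: [-4.1, -0.6, 2.7]
opening: 0.504
```

```bash
python3 tgt.py 15 86
```

```text
t 8.6 tcp [557.84 103.83 276.01] F [-4.09 -0.59  2.7 ] op 0.504 tip [557.3 104.   86. ]
yaw of tool y -0.0584
level-coord of tool centre [28.96  0.31]  pads near/far 5.03 52.89
F along gx -4.05
tool shift [  0.  -13.9   0.3]
```

Next crest at pad ≈ 10.

jog_arm(
  deltas=[0,1.2,0,0,0,0,0.5,0,1.2,0,0,0,0,0.5],
)

```text
t: 8.85
eef_pos: [560.0, 103.8, 276.0]
tcp_rot: [-1.737, 1.567, 2.917]
ft_force: [-3.1, -0.5, 1.7]
opening: 0.502
```

jog_arm(
  deltas=[0,1.2,0,0,0,0,0.5,0,1.2,0,0,0,0,0.5],
)

```text
t: 9.1
eef_pos: [562.9, 103.6, 276.0]
tcp_rot: [-1.83, 1.568, 2.825]
ft_force: [0.2, 0.5, 0.6]
opening: 0.501
```

```bash
python3 tgt.py 15 86
```

```text
t 9.1 tcp [562.85 103.57 276.03] F [0.15 0.47 0.59] op 0.501 tip [562.3 103.7  86. ]
yaw of tool y -0.0583
level-coord of tool centre [33.97  0.34]  pads near/far 10.16 57.78
F along gx 0.12
tool shift [  0.1 -18.9   0.3]
```

jog_arm(
  deltas=[0,1.5,0,0,0,0,0.5,0,1.2,0,0,0,0,0.5],
)

```text
t: 9.35
eef_pos: [566.2, 103.4, 276.0]
tcp_rot: [-2.165, 1.569, 2.489]
ft_force: [-0.2, 0.7, 0.8]
opening: 0.499
```

jog_arm(
  deltas=[0,1.2,0,0,0,0,0.5,0,1.2,0,0,0,0,0.5],
)

```text
t: 9.6
eef_pos: [568.8, 103.1, 276.0]
tcp_rot: [-2.154, 1.569, 2.499]
ft_force: [-2.8, 0.3, 1.6]
opening: 0.505
```

```bash
python3 tgt.py 15 86
```

```text
t 9.6 tcp [568.82 103.15 276.  ] F [-2.83  0.34  1.65] op 0.505 tip [568.6 103.3  86. ]
yaw of tool y -0.0584
level-coord of tool centre [40.23  0.29]  pads near/far 16.25 64.22
F along gx -2.84
tool shift [  0.  -25.2   0.3]
```

Contact at notch 2 as expected. Third crest at pad ≈ 22; small steps.

jog_arm(
  deltas=[0,1.2,0,0,0,0,0.5,0,1.2,0,0,0,0,0.5],
)

```text
t: 9.85
eef_pos: [570.7, 103.1, 276.0]
tcp_rot: [-1.762, 1.567, 2.892]
ft_force: [-2.5, 0.2, 3.2]
opening: 0.502
```

jog_arm(
  deltas=[0,1,0,0,0,0,0.5,0,0.8,0,0,0,0,0.5],
)

```text
t: 10.1
eef_pos: [572.6, 103.0, 276.0]
tcp_rot: [-1.75, 1.567, 2.905]
ft_force: [-1.8, 0.9, 1.3]
opening: 0.504
```

```bash
python3 tgt.py 15 86
```

```text
t 10.1 tcp [572.58 103.03 275.97] F [-1.81  0.9   1.29] op 0.504 tip [571.8 103.2  86. ]
yaw of tool y -0.0582
level-coord of tool centre [43.54  0.35]  pads near/far 19.59 67.5
F along gx -1.86
tool shift [  0.1 -28.5   0.3]
```

jog_arm(
  deltas=[0,1,0,0,0,0,0.5],
)

```text
t: 10.22
eef_pos: [573.8, 102.9, 276.0]
tcp_rot: [-1.773, 1.567, 2.881]
ft_force: [-2.0, -0.6, 0.6]
opening: 0.502
```

jog_arm(
  deltas=[0,1,0,0,0,0,0.5],
)

```text
t: 10.35
eef_pos: [575.0, 102.8, 276.0]
tcp_rot: [-1.859, 1.568, 2.795]
ft_force: [0.1, 0.5, -0.0]
opening: 0.499
```

```bash
python3 tgt.py 15 86; python3 - <<'E'
from h import *
c=eyes.read_camera("wrist"); crop(c,150,120,490,320,2.3,"w5.png")
E
```

```text
t 10.35 tcp [575.03 102.84 275.98] F [ 0.11  0.54 -0.04] op 0.499 tip [574.5 103.   86. ]
yaw of tool y -0.0583
level-coord of tool centre [46.22  0.33]  pads near/far 22.53 69.9
F along gx 0.08
tool shift [  0.1 -31.2   0.3]
```

View pics/w5.png

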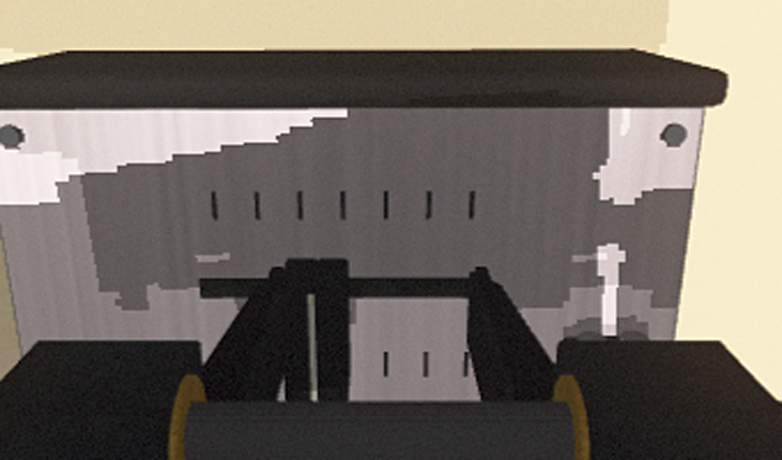

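jog_arm(
  deltas=[0,0.5,0,0,0,0,0.5],
)

```text
t: 10.52
eef_pos: [575.9, 102.8, 276.0]
tcp_rot: [-2.039, 1.569, 2.615]
ft_force: [0.6, -0.1, -0.4]
opening: 0.502
```

```bash
python3 tgt.py 15 86; python3 - <<'E'
from h import *
c=eyes.read_camera("wrist"); crop(c,150,120,490,320,2.3,"w6.png")
E
```

```text
t 10.525 tcp [575.88 102.78 275.98] F [ 0.61 -0.08 -0.41] op 0.502 tip [575.6 103.   86. ]
yaw of tool y -0.0583
level-coord of tool centre [47.24  0.33]  pads near/far 23.4 71.08
F along gx 0.62
tool shift [  0.  -32.2   0.3]
```

View pics/w6.png

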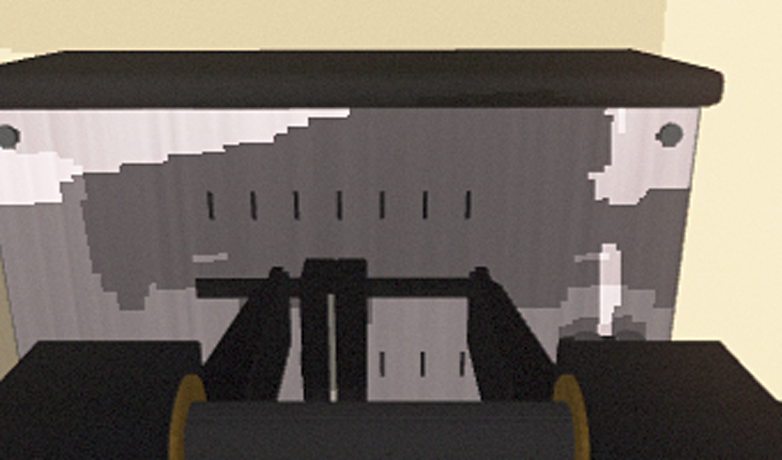

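jog_arm(
  deltas=[0,-3,0,0,0,0,0.5,0,-3,0,0,0,0,0.5,0,0,0,0,0,0,0.5,-8,0,0,0,0,0,0.5,-10,0,0,0,0,0,0.5,0,0,0,0,0,0,0.5],
)

```text
t: 11.32
eef_pos: [569.7, 103.1, 295.7]
tcp_rot: [-2.629, 1.57, 2.025]
ft_force: [0.4, 0.4, -0.6]
opening: 0.498
```

```bash
python3 tgt.py 36 86
```

```text
t 11.325 tcp [569.68 103.14 295.74] F [ 0.41  0.36 -0.64] op 0.498 tip [569.6 103.3 105.7]
yaw of tool y -0.0583
level-coord of tool centre [41.24  0.35]  pads near/far 17.56 64.92
F along gx 0.39
tool shift [19.7 -5.2  0.4]
```

jog_arm(
  deltas=[-15,0,0,0,0,0,0.5,-20,0,0,0,0,0,0.5,-20,0,0,0,0,0,0.5,-20,0,0,0,0,0,0.5,0,0,0,0,0,0,0.5,0,0,0,0,0,0,0.5],
)

```text
t: 12.08
eef_pos: [569.4, 103.0, 376.2]
tcp_rot: [2.527, 1.569, 0.898]
ft_force: [0.2, -0.9, -0.9]
opening: 0.502
```

```bash
python3 tgt.py 36 86; python3 - <<'E'
from h import *
c=eyes.read_camera("wrist"); crop(c,220,130,440,270,3.5,"w7.png")
f=[w2pix(c,np.r_[528.4+12*i*.9983,105.4-12*i*.0588,107.5]) for i in range(7)]
print([(((p-[220,130])*3.5).round(0)) for p in f])
c=eyes.read_camera("side"); crop(c,200,120,400,265,4,"s7.png")
E
```

```text
t 12.075 tcp [569.39 103.01 376.16] F [ 0.17 -0.86 -0.87] op 0.502 tip [569.6 103.2 186.2]
yaw of tool y -0.0584
level-coord of tool centre [41.21  0.23]  pads near/far 17.38 65.04
F along gx 0.22
tool shift [100.2  -5.3   0.4]
[array([166., 299.]), array([214., 299.]), array([263., 299.]), array([312., 299.]), array([361., 299.]), array([410., 299.]), array([459., 299.])]
```

View pics/w7.png

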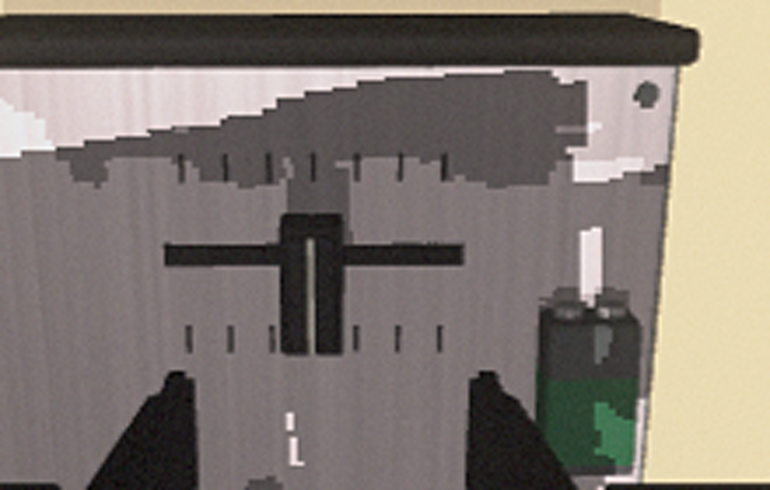

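View pics/s7.png

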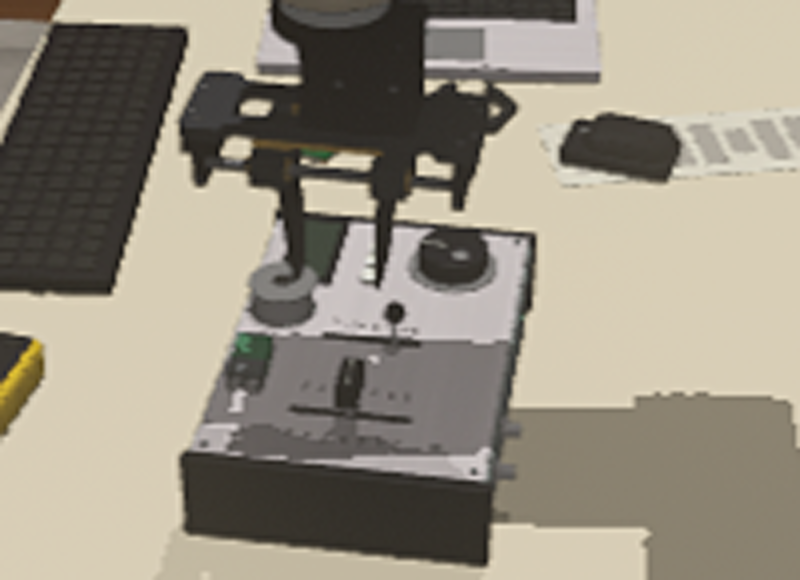

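The cap line is at crop column 311. Notch 3 was predicted at column 312, and three marks show on each side. The robot is clear, and the battery, reel and fader look unmoved.

```bash
python3 - <<'E'
from h import *
print(env.job_done(), env.state()["t"])
E
```

```text
the job is handed in; nothing more can be done
the job is handed in; nothing more can be done
```

The level lever is resting in the third notch (0.036), and the job was handed in at about 12 s on the robot's clock.

- **Home:** I straddled the cap with the fingers about 47 mm apart and pushed only its far face. At the end stop the fingertip stopped moving and the force rose to about 8 N.
- **Three clicks:** I then pushed only the near face. Contact came at the expected notch positions, and the force fell to zero at each of the three crests. I stopped about 1.4 mm past the third crest, so the lever jumped into the notch on its own. Then I backed off and lifted clear.
- **Last checks:** In the final wrist picture, the cap's centre line is at crop column 311, against 312 predicted for the third notch. The fader, battery and reel looked unmoved in the last pictures. I checked them by eye only and did not measure them. The other bench items were not re-checked one by one. The robot touches nothing.
- **One check that disagreed at first:** When the force fell to zero at the third crest, the picture still showed the lever at about 30 mm, right on the crest. I moved 0.5 mm further, and the next picture showed it in the third notch.

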